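Index the bowl on the chaser's turntable by one hole

TASK

The steel bowl stands on an indexing turntable whose arm is locked by a spring pin with a pull ring. Hook a fingertip through the ring, lift the pin out of its hole, swing the arm one hole towards the side where the pot of punches stands, and let the pin spring fully home in that next hole. Do not pinch the ring between the fingers, and leave the other things on the bench where they are.

Things in the scene. Friction and masses are not known exactly. Their poses are not given: they have to be found in the camera images.
- indexer: Fixed base of the turntable, flat on the bench. Origin at bench level on the vertical turning axis, under the bowl (132 mm across, rim 98 mm above the bench). Its -x axis points from the turning axis to the middle index hole, roughly towards the robot; +y is left seen from the robot, z up.
- swing_arm (a joint): Angle of the turning arm (with disc and bowl), rad. 0: pin over the middle hole, where it starts locked (play 0.013). Positive: the pin end goes to the base's +y (left seen from the robot). Holes at -0.628, -0.314, 0, 0.314, 0.628; stops at 0.75 either way. Friction about 1 N at the ring. The arm is a flat bar, top 36 mm above the bench; the pin housing on it is 28 mm across, top 58 mm above the bench.
- index_pin (a joint): Height of the spring pin, m: 0 fully home in a hole, 0.024 fully lifted. It moves straight up with its ring. The 10 mm pin has a rounded end and clears the index plate when lifted over 12 mm; let down between holes it rests on the plate at about 0.012 and drops in when the arm is swung over a hole. The spring pushes down with about 5 N when home, 8 N when fully lifted.
- ring_center (a point): Centre of the steel pull ring, rigid on top of the pin: 56 mm inside, 72 mm outside diameter; 146 mm from the turning axis, 88 mm above the bench when the pin is home. Its hole faces outwards along the arm and it leans back 45 degrees, top towards the bowl: a finger pointing along the arm to the bowl and 30 to 60 degrees down passes through, 50 mm free behind. x axis: to the turning axis.
- plate_mid (a point): Middle hole of the fixed steel index plate, at its upper face, 20 mm above the bench, 170 mm from the turning axis. The plate is an arc about that axis with five 14 mm square through-holes, 0.314 rad (53 mm) apart; the pin starts in this middle one.
- ring_side_a: One half of the ring's outer surface: the flat side away from the bowl and the outer left edge (+y). Turns and rises with the ring; its origin is not on the ring (bench level under the pin).
- ring_side_b: The other half of the ring's outer surface: the flat side towards the bowl and the outer right edge (-y). Pressing both halves at once is a pinch. Its origin is not on the ring.
- pot_mid (a point): Wooden pot with five upright steel punches, 76 mm across, pot 85 mm high, punches up to 145 mm; the point lies on its axis 42 mm above its foot. It stands loose on the bench to the left or right of the turntable, 235 to 290 mm to the side of the turning axis, and shows which way to swing.
- jar_mid (a point): Amber glass jar with a steel cap, 72 mm across, 85 mm high; the point lies on its axis half-way up. Stands loose on the other side of the turntable. Leave it.
- wax_tin: Flat brass tin with a lid, 60 mm across, 26 mm high, loose on the bench in front and to the right of the index plate; origin under its centre. Leave it.
- wood_block: Wooden block 90 x 50 x 40 mm lying loose on the bench in front and to the left of the index plate; origin under its centre. Leave it.
Mind the look-alikes: they are no part of the job. There is more than one size of the part that bears pot_mid; the job needs the smallest.

How it is judged:
On the way, in this order (a step that is already met when the one before it is completed fails the run):
1. the pin is lifted out of its hole by the ring (12 mm or more) (value of joint index_pin above 0.012 m), for 0.1 s.
2. the arm stands one hole towards the pot of punches with the pin home in that hole (((y of pot_mid in the frame of indexer above 0 m and value of joint swing_arm between 0.274 and 0.354 rad) or (y of pot_mid in the frame of indexer below 0 m and value of joint swing_arm between -0.354 and -0.274 rad)) and value of joint index_pin below 0.003 m), for 0.2 s.
At the end, for the whole second after the job is handed in: The arm is at rest one hole (0.314 rad, within 0.04) from its start towards the side of the pot of punches, and the pin is home in that hole (within 3 mm) (all of step 2 and velocity of joint swing_arm between -0.05 and 0.05 rad/s); the robot touches nothing.
It fails at once if the ring is pinched between the fingers (pressed on opposite outer sides at once) (contact force between the fingers and ring_side_a above 1 N and contact force between the fingers and ring_side_b above 1 N).
It fails at once if the pot of punches is moved or lifted more than 20 mm (distance of pot_mid from where it was at the start of the episode above 0.02 m).
It fails at once if the jar is moved or lifted more than 20 mm (distance of jar_mid from where it was at the start of the episode above 0.02 m).
It fails at once if the flat tin is moved or lifted more than 20 mm (distance of wax_tin from where it was at the start of the episode above 0.02 m).
It fails at once if the wooden block is moved or lifted more than 20 mm (distance of wood_block from where it was at the start of the episode above 0.02 m).
It also fails if it takes over 48 s, if anything falls off the work surface, if the arm or the gripper's body presses on something with over 40 N, if the wrist force passes 120 N, or if a joint passes its speed limit or range.

ROBOT

A 6-joint arm with a two-finger parallel gripper is mounted at the origin on the work surface. World frame = base frame: x ahead of the robot, y to its left, z up, the work surface at z = 0. Lengths are in m, angles in rad, forces in N, time in s.
With the tool pointing down it reaches from about 0.3 to 0.85 m from the base axis. Payload 4.2 kg.
Tool frame: the origin (TCP) lies on the centre line of the jaws, within the pads' length; the fingertips stand 22 mm ahead of it and the grasp point (between the pads) lies 3 mm ahead of it; z points along the fingers, y is the line along which they close (so a half turn about z gives the same grasp; the last joint's range is limited). The gripper opens to 91 mm and grips with 3 to 60 N. Pads are 32 mm wide; open, the fingers measure 118 mm over their backs; the gripper's body (76 mm by 178 mm) begins 60 mm behind the grasp point.
Start: joints at [-1.252, 0.32, 1.565, -0, 1.257, -0.02], TCP at [0.191, -0.542, 0.236] pointing down, gripper open.
Joint ranges: [-3.11, 3.11], [-0.84, 2.01], [0.21, 2.61], [-1.34, 4.49], [0.05, 2.63], [-2.56, 2.56]. Speed limits (rad/s): [2.57, 2.57, 3.14, 3.14, 3.14, 3.14].

INTERFACE

Orientations are given as a unit quaternion [w, x, y, z].
In Python, from rig import * gives the robot as it stands.
- The arm moves only by the tool apply_moves, never from a script. Its argument "moves" is a list of rows, each a list of 7 numbers: the shift along the tool's x, y, z scaled (see below), then the turn, a rotation vector about the tool's x, y, z scaled (see below), then the gripper command: -1 is shut, 1 is fully open, values between are in proportion. A call has 1 to 10 rows; each row is the pose to reach, as a shift and turn from the pose commanded when the call began, along the tool's axes at that moment; what a row does not reach only later rows make up. The controller multiplies each number of a shift by 0.1 m and each number of a turn by 90 degrees. A row lasts 1/10 s, in which the tool goes at most 50 mm and 8.59 degrees, less where a joint would pass 70% of its speed; a pose out of reach is approached as far as the arm can. A call with a number of a shift or a turn outside -1 to 1 is refused whole. A call with a gripper value outside its range is refused whole. The fingers move at their own pace and stop on an object; "grip_force" is the grip in N (left out, the last holds). Time passes only in rows, so rows that repeat a pose let the fingers close. It gives the time, the measured TCP pose, the force, the opening and the grip force at its end, in the units of the state.
- sense(): the state, without advancing time (a new reading comes with each control period).
- camera(name): name is "scene" or "top"; returns a dict with "color" (480x640x3 uint8, red, green, blue), "depth" (480x640 float32, m along the optical axis (not along the pixel's ray), 0 where there is no reading), "fovy" (degrees; the focal length in pixels is half the picture's height over the tangent of half this angle, whatever the lens; pixels are square), "cx", "cy" (the principal point, pixels), "k1" (the pictures are not rectified: a ray, as slopes to the right and down, at radius r is drawn at 1 + k1 r^2 times it, then the intrinsics apply), "view" (4x4, takes a point from world to camera coordinates). Camera axes: x right, y down, z forward; pixel columns grow to the right and rows downward; lengths in m; the calibration is good to about 2 mm. A picture is of the moment at which its call begins.
- sign_off(): hands the job in; it is judged then, once.
Trained networks look in a picture, given as the dict that the camera call returned (one of the last four; its "shot" number tells which), for a name from the list of things; names that differ only in an ending like _2 or _b are one class to them, and where a whole thing is asked for, a point or a joint stands for the part that bears it (a point fixed in the world has none). Each returns a list of dicts, best first, with "conf" (0 to 1); they miss things now and then, are a little off and sometimes report something else, mostly with a low value. They report only what shows in the picture. A call takes as long as a camera call. They do not tell look-alikes from the thing itself.
- recognise(picture, name): "at" ([column, row] in pixels, amid what is visible of it).
- cut_out(picture, name): "pixels" (480x640 bool, what is visible of it) and "at" ([column, row] in pixels, amid what is visible of it).
- tip_of(picture, name): "at" ([column, row] in pixels: a listed point, or the origin of a listed thing).
The state is a dict: "time": time; "qpos": joint angles; "joint_vel": joint speeds; "tau": joint torques, N m; "tool_pos": TCP position; "eef_rot": TCP orientation; "ft_force": force on the tool from outside, world axes, zero at the start; "wrist_torque": the same for the moment, N m; "finger_gap": opening from 0.0 (shut) to 1.0 (fully open); "grip_force": force on a finger pad.
Only numpy, scipy, OpenCV 4.12 (cv2) and the standard library are available. Lean on these libraries where they do the work, as an engineer would, in place of code of your own. Each camera call takes 0.05 s, during which the arm holds its last target. There are 200 camera calls.

## Working session

There is one attempt and no reset: what is moved stays moved. The work goes in short steps, Python scripts to look and compute and a tool call to move; the robot and the scene stay as the last step left them, time stands still between calls to the robot, and variables do not carry over. Pictures are saved under pics/ and viewed, at most 13 in all, crops included, and the job is handed in when it is done.

Besides the shell and the picture viewer there is one more tool, called after "Call:" as name(argument=value, ...), one argument or row to a line, values as JSON. apply_moves: Moves the arm, as the interface text tells. Its arguments: {"type":"object","properties":{"moves":{"type":"array"},"grip_force":{"type":"number"}},"required":["moves"]}

```bash
mkdir -p pics; cat > h.py <<'E'
from rig import *
import numpy as np, cv2
from scipy.spatial.transform import Rotation as R
def K(p):
    f=240/np.tan(np.radians(p["fovy"])/2); return np.array([[f,0,p["cx"]],[0,f,p["cy"]],[0,0,1.]]), np.array([p["k1"],0,0,0,0.])
def ray(p,uv):
    k,d=K(p); n=cv2.undistortPoints(np.array(uv,float).reshape(-1,1,2),k,d)[:,0]
    M=np.linalg.inv(p["view"]); d=np.c_[n,np.ones(len(n))]@M[:3,:3].T
    return M[:3,3],d
def at_z(p,uv,z):
    o,d=ray(p,uv); return o+d*((z-o[2])/d[:,2])[:,None]
def by_depth(p,uv):
    o,d=ray(p,uv); uv=np.round(np.array(uv)).astype(int).reshape(-1,2); return o+d*p["depth"][uv[:,1],uv[:,0]][:,None]
def proj(p,X):
    k,d=K(p); V=p["view"]; return cv2.projectPoints(np.array(X,float).reshape(-1,3),cv2.Rodrigues(V[:3,:3])[0],V[:3,3],k,d)[0][:,0]
def save(p,n,crop=None,s=1):
    im=p["color"][:,:,::-1]
    if crop: a,b,c,d=crop; im=im[b:d,a:c]
    cv2.imwrite("pics/"+n,cv2.resize(im,None,fx=s,fy=s,interpolation=cv2.INTER_CUBIC))
E
python3 - <<'E'
from h import *
np.set_printoptions(precision=3,suppress=True)
ps=[camera("scene"),camera("top")]
for p,n in zip(ps,("s","t")):
    save(p,n+"0.png"); print(n,p["fovy"],np.linalg.inv(p["view"])[:3,3])
    for nm in ["indexer","ring_center","plate_mid","pot_mid","jar_mid","wax_tin","wood_block"]:
        for f in (tip_of,):
            for r in f(p,nm)[:4]: print(nm,np.array(r["at"]),round(r["conf"],2),by_depth(p,[r["at"]])[0])
E
```

```text
s 42.077837629938166 [1.374 0.642 0.701]
indexer [320.  292.6] 0.71 [0.736 0.056 0.033]
ring_center [360.2 221.2] 0.63 [ 0.55  -0.007  0.07 ]
plate_mid [366.3 245. ] 0.89 [0.565 0.022 0.034]
pot_mid [205.7 233.3] 0.88 [ 0.801 -0.172  0.087]
pot_mid [188.7 190.2] 0.59 [ 0.802 -0.209  0.165]
jar_mid [472.1 289.9] 0.95 [0.588 0.27  0.065]
wax_tin [317.  217.1] 0.6 [ 0.54  -0.132  0.025]
wood_block [462.1 264.7] 0.65 [0.559 0.229 0.082]
t 42.297950651371124 [ 0.399 -0.031  1.39 ]
indexer [283.4 202.3] 0.71 [0.707 0.037 0.036]
ring_center [293.8 265.4] 0.52 [0.566 0.01  0.034]
plate_mid [294.6 274.7] 0.75 [0.542 0.007 0.064]
pot_mid [394.1 173.1] 0.96 [ 0.787 -0.215  0.008]
pot_mid [408.2 238.1] 0.62 [ 0.637 -0.248  0.   ]
pot_mid [472.9 208.8] 0.57 [ 0.675 -0.358  0.153]
pot_mid [217.1 316.9] 0.47 [0.449 0.175 0.04 ]
jar_mid [181.3 264.7] 0.94 [0.556 0.25  0.083]
wax_tin [366.2 292.1] 0.73 [ 0.51  -0.15   0.026]
wood_block [217.5 314. ] 0.97 [0.455 0.174 0.039]
wood_block [296.1 277.2] 0.19 [0.536 0.004 0.066]
```

View pics/s0.png

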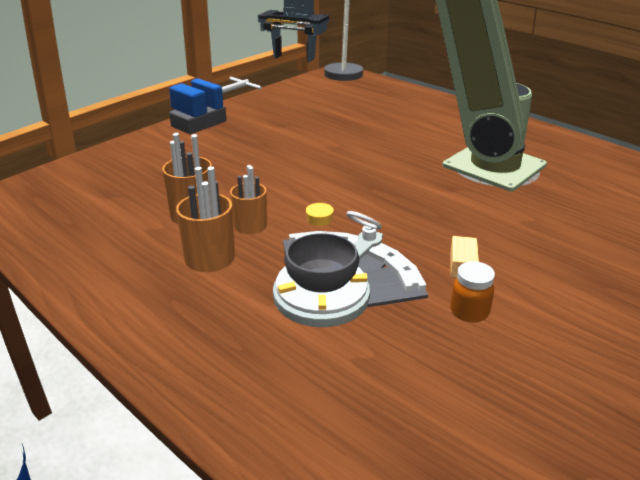

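View pics/t0.png

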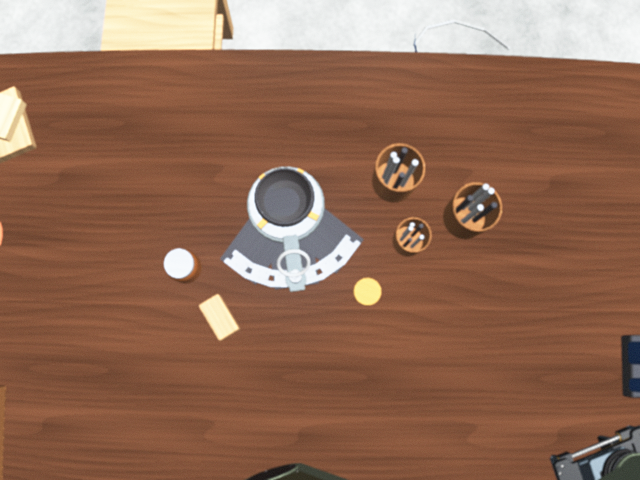

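The scene shows the turntable with bowl, ring at (294,263) in the top picture, and jar at (180,264), left. There are three candidates for the pot in the top picture: large at (400,168), large at (476,207) and small at (413,235). The smallest, at (413,235), is my choice. It stands to the right (-y), so the swing is negative.

```bash
python3 - <<'E'
from h import *
np.set_printoptions(precision=4,suppress=True)
t=camera("top"); s=camera("scene")
a=t["color"][140:320,200:450,::-1]; b=s["color"][170:300,280:440,::-1]
a=cv2.resize(a,None,fx=2.4,fy=2.4,interpolation=cv2.INTER_CUBIC); b=cv2.resize(b,(200,162))
cv2.imwrite("pics/c1.png",a)
save(s,"c2.png",(220,160,440,310),3.5)
k={}
# point cloud of top
def cloud(p,x0,y0,x1,y1):
    u,v=np.meshgrid(np.arange(x0,x1),np.arange(y0,y1)); uv=np.c_[u.ravel(),v.ravel()]; P=by_depth(p,uv); return uv,P
uv,P=cloud(t,220,150,360,300)
rim=P[(P[:,2]>.09)&(P[:,2]<.104)&(P[:,0]>.61)]
from scipy.optimize import least_squares
c=least_squares(lambda q:np.hypot(rim[:,0]-q[0],rim[:,1]-q[1])-.064,[.71,.03],loss="soft_l1",f_scale=.003).x
print("bowl",c,len(rim),rim[:,2].max())
# ring pts
m=(P[:,2]>.062)&(P[:,0]<.61)&(P[:,0]>.5)
rp=P[m]; print("ring",len(rp),rp.mean(0),rp.min(0),rp.max(0))
uv2,Q=cloud(s,330,190,400,260); rq=Q[(Q[:,2]>.064)&(Q[:,0]<.62)&(Q[:,0]>.5)&(abs(Q[:,1])<.08)]
print("ringS",len(rq),rq.mean(0),rq.min(0),rq.max(0))
# jar cap, disc
print("plate_mid", at_z(t,[tip_of(t,"plate_mid")[0]["at"]],.02),"ring",at_z(t,[tip_of(t,"ring_center")[0]["at"]],.088),at_z(s,[tip_of(s,"ring_center")[0]["at"]],.088),at_z(s,[tip_of(s,"plate_mid")[0]["at"]],.02))
print("ind",at_z(t,[tip_of(t,"indexer")[0]["at"]],0),at_z(s,[tip_of(s,"indexer")[0]["at"]],0))
print("holes px->w",at_z(t,[[251,270],[272,278],[319,271],[338,258]],.02))
print("pot",at_z(t,[[413,235]],.085),"jar",at_z(t,[[180,264]],.085))
print(sense())
E
```

```text
bowl [0.7089 0.0337] 423 0.10348741169485565
ring 336 [0.5626 0.0101 0.0886] [ 0.5328 -0.0234  0.0622] [0.5912 0.0442 0.1186]
ringS 265 [0.5709 0.0151 0.091 ] [ 0.5427 -0.0187  0.064 ] [0.5942 0.0491 0.1142]
plate_mid [[0.5415 0.0013 0.02  ]] ring [[0.5607 0.0045 0.088 ]] [[0.5743 0.0141 0.088 ]] [[0.5431 0.0072 0.02  ]]
ind [[0.7042 0.0404 0.    ]] [[0.7104 0.0368 0.    ]]
holes px->w [[ 0.5553  0.1059  0.02  ]
 [ 0.5384  0.0586  0.02  ]
 [ 0.556  -0.0454  0.02  ]
 [ 0.5859 -0.0873  0.02  ]]
pot [[ 0.6296 -0.2448  0.085 ]] jar [[0.5577 0.2521 0.085 ]]
{'time': 1.2, 'qpos': array([-1.252 ,  0.3196,  1.5646,  0.    ,  1.2574, -0.02  ]), 'joint_vel': array([-0.0009, -0.0011, -0.0011,  0.0018, -0.0002, -0.0008]), 'tau': array([ -0.0004, -41.2366, -23.2232,   0.0731,   0.0376,   0.    ]), 'tool_pos': array([ 0.1911, -0.5423,  0.236 ]), 'eef_rot': array([0.    , 0.9857, 0.1686, 0.    ]), 'ft_force': array([ 0.204 , -0.4758, -0.14  ]), 'wrist_torque': array([-0.0073, -0.0516, -0.0011]), 'grip_force': 0.0, 'finger_gap': 1.0026064937732737}
```

View pics/c1.png

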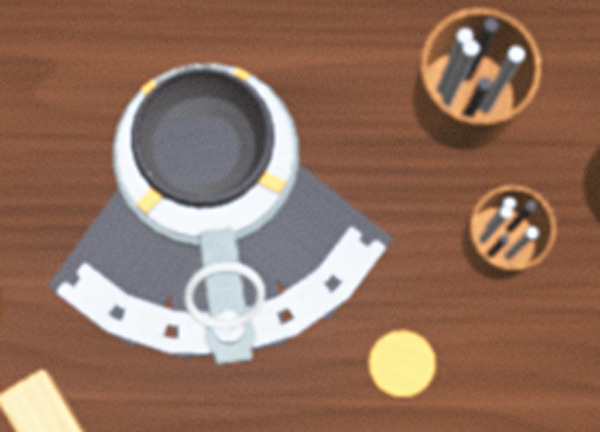

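View pics/c2.png

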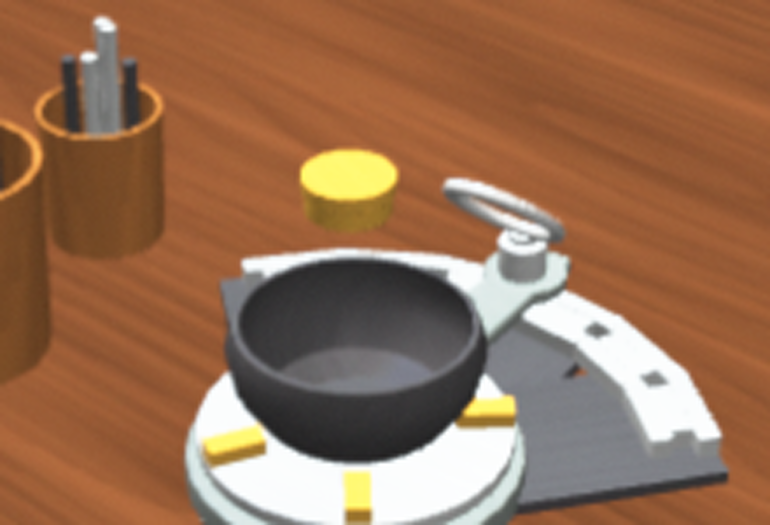

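c1/c2 show the ring at (225,293) in c1. It leans towards the bowl, clear of the plate, and the next hole on the pot side is at (286,316). The small pot at (512,228) stands at y≈-0.245. I chose it over the two large pots. I'll use the shut fingers as one hook.

Call:
apply_moves(
  moves=[
    [0.4,-0.4,-0.1,0,0,0,-1],
    [0.8,-0.75,-0.2,0,0,0,-1],
    [1,-0.95,-0.3,0,0,0,-1],
    [1,-0.95,-0.3,0,0,0,-1],
  ],
  grip_force=20,
)

```text
time: 1.6
tool_pos: [0.2556, -0.4165, 0.2679]
eef_rot: [0.001, 0.985, 0.171, 0.001]
ft_force: [-0.1, -0.9, -1.0]
finger_gap: 0.679
grip_force: 0.0
```

Call:
apply_moves(
  moves=[
    [0.4,-0.4,0,0,0,0,-1],
    [0.8,-0.75,0,0,0,0,-1],
    [1,-0.95,0,0,0,0,-1],
    [1,-0.95,0,0,0,0,-1],
  ],
)

```text
time: 2.0
tool_pos: [0.3176, -0.294, 0.266]
eef_rot: [-0.0, 0.985, 0.171, 0.0]
ft_force: [-0.6, -0.9, 0.3]
finger_gap: 0.329
grip_force: 0.0
```

Call:
apply_moves(
  moves=[
    [0.4,-0.4,0,0,0,0,-1],
    [0.8,-0.75,0,0,0,0,-1],
    [1,-0.95,0,0,0,0,-1],
    [1,-0.95,0,0,0,0,-1],
  ],
)

```text
time: 2.4
tool_pos: [0.3808, -0.172, 0.2659]
eef_rot: [-0.0, 0.985, 0.171, 0.0]
ft_force: [-0.8, 0.1, 0.0]
finger_gap: 0.007
grip_force: 0.0
```

Call:
apply_moves(
  moves=[
    [0.2,-0.4,0,0,-0.08,0,-1],
    [0.4,-0.8,0,0,-0.16,0,-1],
    [0.4,-0.9,0,0,-0.24,0,-1],
    [0.4,-0.9,0,0,-0.32,0,-1],
    [0.4,-0.9,0,0,-0.4,0,-1],
    [0.4,-0.9,0,0,-0.48,0,-1],
    [0.4,-0.9,0,0,-0.5,0,-1],
    [0.4,-0.9,0,0,-0.5,0,-1],
  ],
)

```text
time: 3.2
tool_pos: [0.3877, -0.0765, 0.2647]
eef_rot: [0.064, 0.91, 0.156, -0.378]
ft_force: [0.1, 0.2, 0.7]
finger_gap: 0.003
grip_force: 0.0
```

```bash
cat >> h.py <<'E'
AX=np.array([.709,.034]); YAW=.167
def goal(th,E=45.,dz=0.,along=0.,az=None):
    """pose for arm angle th (negative=right), ring raised dz, TCP 'along' past the ring centre"""
    a=YAW-th; c=np.r_[AX-.146*np.array([np.cos(a),np.sin(a)]),.088+dz]
    A=a if az is None else az; e=np.radians(E)
    z=np.array([np.cos(A)*np.cos(e),np.sin(A)*np.cos(e),-np.sin(e)]); y=np.array([np.sin(A),-np.cos(A),0]); x=np.cross(y,z)
    return c+along*z, R.from_matrix(np.c_[x,y,z])
def row(p,r,s=None):
    s=s or sense(); q=s["eef_rot"]; r0=R.from_quat([*q[1:],q[0]])
    return np.round(np.r_[r0.inv().apply(p-s["tool_pos"])/.1,(r0.inv()*r).as_rotvec()/(np.pi/2)],3)
E
python3 - <<'E'
from h import *
s=sense(); print(s["tool_pos"],s["qpos"],s["finger_gap"],s["ft_force"],s["time"])
print(row(*goal(0,along=-.13),s))
E
```

```text
[ 0.3876508  -0.07653632  0.26471502] [-0.02450959  0.39920822  1.60868569 -0.2656064   1.87666178  1.22672885] 0.003378678589187332 [0.05189067 0.22449002 0.66257928] 3.2
[ 1.345e+00 -3.810e-01 -1.470e-01 -1.000e-03  9.980e-01  1.210e-01]
```

My tilt had the wrong sign. I'll turn it back the other way, in free space.

Call:
apply_moves(
  moves=[
    [0,0,0,0,0.09,0.01,-1],
    [0,0,0,0,0.18,0.02,-1],
    [0,0,0,0,0.27,0.03,-1],
    [0,0,0,0,0.36,0.04,-1],
    [0,0,0,0,0.45,0.05,-1],
    [0,0,0,0,0.54,0.06,-1],
    [0,0,0,0,0.63,0.07,-1],
    [0,0,0,0,0.72,0.08,-1],
    [0,0,0,0,0.81,0.1,-1],
    [0,0,0,0,0.9,0.11,-1],
  ],
)

```text
time: 4.2
tool_pos: [0.3859, -0.0754, 0.2675]
eef_rot: [-0.02, 0.948, 0.089, 0.306]
ft_force: [1.1, 0.6, -0.6]
finger_gap: 0.002
grip_force: 0.0
```

```bash
python3 - <<'E'
from h import *
s=sense(); print(s["tool_pos"],s["qpos"],s["time"])
print(row(*goal(0,along=-.13),s))
E
```

```text
[ 0.38587469 -0.0754293   0.2674811 ] [-0.52039309 -0.23970328  2.2299422   0.5814544   0.73027586  0.50649613] 4.2
[ 0.305 -0.541  1.285  0.002  0.104  0.014]
```

Call:
apply_moves(
  moves=[
    [0.1,-0.2,0.3,0,0.05,0,-1],
    [0.2,-0.4,0.6,0,0.1,0.01,-1],
    [0.3,-0.54,0.8,0,0.1,0.01,-1],
    [0.3,-0.54,0.8,0,0.1,0.01,-1],
    [0.3,-0.54,0.8,0,0.1,0.01,-1],
  ],
)

```text
time: 4.7
tool_pos: [0.4463, -0.0093, 0.2178]
eef_rot: [-0.031, 0.923, 0.081, 0.375]
ft_force: [-0.5, -0.6, 0.1]
finger_gap: 0.005
grip_force: 0.0
```

```bash
python3 - <<'E'
from h import *
s=sense(); print(s["tool_pos"],s["qpos"],s["time"])
print(row(*goal(0,along=-.06),s),row(*goal(0,along=.004),s))
p=camera("scene"); t=camera("top")
c,r=goal(0); 
for q in (p,t): print(proj(q,[c, s["tool_pos"]+.022*R.from_quat([*s["eef_rot"][1:],s["eef_rot"][0]]).apply([0,0,1])]))
save(p,"d1.png",(280,120,440,270),4)
E
```

```text
[ 0.44634447 -0.00933086  0.21781629] [-0.24802807 -0.11852756  2.38102148  1.09743619  0.32457261  0.1829002 ] 4.7
[-0.052  0.012  1.169 -0.002  0.009  0.004] [-0.044  0.014  1.809 -0.002  0.009  0.004]
[[362.50325695 219.16849204]
 [391.61919747 145.87524407]]
[[293.39045724 262.61288881]
 [299.07472428 308.93493717]]
```

View pics/d1.png

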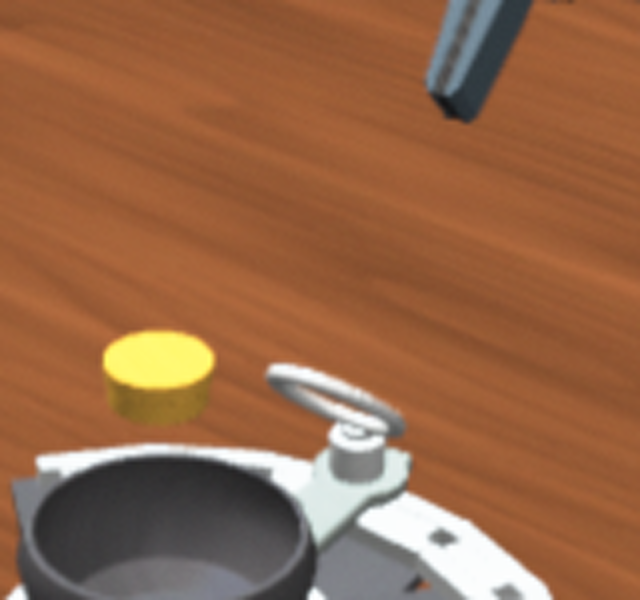

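d1 shows the shut fingertips at (455,110), lined up above the ring at (335,398). The projected ring centre agrees with the picture to about 1 px in both cameras, so I'll advance.

Call:
apply_moves(
  moves=[
    [-0.02,0,0.2,0,0.01,0,-1],
    [-0.04,0.01,0.45,0,0.01,0,-1],
    [-0.05,0.01,0.7,0,0.01,0,-1],
    [-0.05,0.01,0.95,0,0.01,0,-1],
    [-0.05,0.01,0.95,0,0.01,0,-1],
    [-0.05,0.01,0.95,0,0.01,0,-1],
  ],
)

```text
time: 5.4
tool_pos: [0.5094, -0.0009, 0.145]
eef_rot: [-0.032, 0.92, 0.078, 0.382]
ft_force: [0.1, 0.3, 0.1]
finger_gap: 0.006
grip_force: 0.0
```

```bash
python3 - <<'E'
from h import *
s=sense(); print(s["tool_pos"],s["qpos"],s["ft_force"],s["time"])
print(row(*goal(0,along=.006),s))
E
```

```text
[ 0.50941464 -0.00085488  0.14496444] [-0.17034782  0.13706663  2.41151314  2.16083036  0.28795362 -0.85501085] [0.06735604 0.27605042 0.14254211] 5.4
[-0.003 -0.01   0.863 -0.001 -0.     0.001]
```

Call:
apply_moves(
  moves=[
    [0,0,0.1,0,0,0,-1],
    [0,0,0.2,0,0,0,-1],
    [0,-0.01,0.3,0,0,0,-1],
    [0,-0.01,0.4,0,0,0,-1],
    [0,-0.01,0.5,0,0,0,-1],
    [0,-0.01,0.6,0,0,0,-1],
    [0,-0.01,0.7,0,0,0,-1],
    [0,-0.01,0.8,0,0,0,-1],
    [0,-0.01,0.86,0,0,0,-1],
    [0,-0.01,0.86,0,0,0,-1],
  ],
)

```text
time: 6.4
tool_pos: [0.5688, 0.0113, 0.0854]
eef_rot: [-0.033, 0.92, 0.08, 0.382]
ft_force: [-0.0, 0.5, 0.3]
finger_gap: 0.009
grip_force: 0.0
```

```bash
python3 - <<'E'
from h import *
s=sense(); print(s["tool_pos"],s["qpos"],s["ft_force"],s["wrist_torque"],s["time"])
print(row(*goal(0,along=.006),s),row(*goal(0,along=.006,dz=.012),s),row(*goal(0,along=.006,dz=.03),s))
p=camera("scene"); save(p,"d2.png",(280,120,440,270),4)
E
```

```text
[0.56883519 0.01132014 0.08539203] [-0.10875097  0.34704161  2.36868922  2.60406037  0.39292561 -1.26887583] [-0.02137975  0.45516467  0.30494299] [-0.06159342  0.41445074  0.06892951] 6.4
[-0.01   0.009  0.013 -0.002 -0.002  0.003] [ 0.075  0.009 -0.072 -0.002 -0.002  0.003] [ 0.203  0.01  -0.199 -0.002 -0.002  0.003]
```

View pics/d2.png

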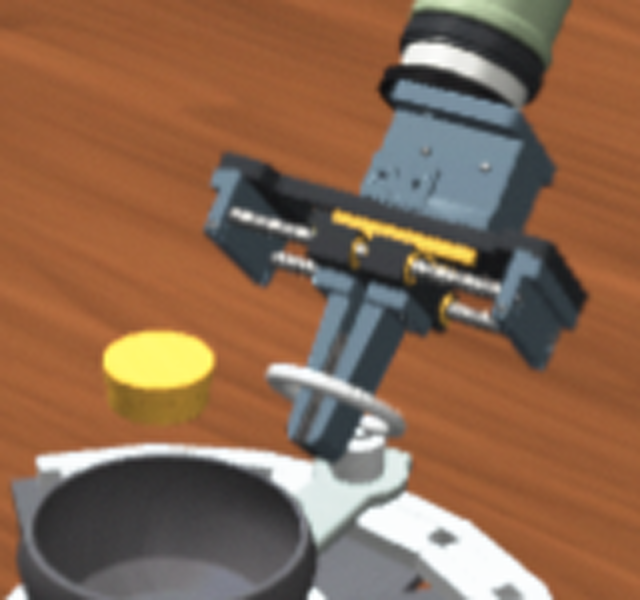

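d2 shows the shut fingertips at (325,435) through the ring, with no force reading. I'll lift straight up.

Call:
apply_moves(
  moves=[
    [0.02,0,-0.02,0,0,0,-1],
    [0.04,0,-0.04,0,0,0,-1],
    [0.06,0,-0.06,0,0,0,-1],
    [0.08,0,-0.08,0,0,0,-1],
    [0.1,0,-0.1,0,0,0,-1],
    [0.12,0,-0.12,0,0,0,-1],
    [0.14,0,-0.14,0,0,0,-1],
    [0.16,0,-0.16,0,0,0,-1],
    [0.18,0,-0.18,0,0,0,-1],
    [0.2,0,-0.2,0,0,0,-1],
  ],
)

```text
time: 7.45
tool_pos: [0.5668, 0.0118, 0.1116]
eef_rot: [-0.032, 0.921, 0.08, 0.38]
ft_force: [-4.0, 0.7, -7.7]
finger_gap: 0.002
grip_force: 4.0
```

```bash
python3 - <<'E'
from h import *
s=sense(); print(s["tool_pos"],s["qpos"],s["ft_force"],s["wrist_torque"],s["time"])
p=camera("scene")
u,v=np.meshgrid(np.arange(335,395),np.arange(185,250)); Q=by_depth(p,np.c_[u.ravel(),v.ravel()])
c,_=goal(0)
t=camera("top"); save(t,"l1t.png",(240,200,340,300),6); 
cv2.imwrite("pics/l1.png",np.hstack([cv2.resize(p["color"][180:260,320:410,::-1],(400,356)),cv2.resize(t["color"][220:300,250:340,::-1],(400,356))]))
E
```

```text
[0.56683651 0.01180306 0.11163467] [-0.1072256   0.28219386  2.34035976  2.45433704  0.31102265 -1.10914548] [-3.983228    0.67354047 -7.72199089] [-0.17346324  1.83583908  0.11938077] 7.45
```

View pics/l1.png

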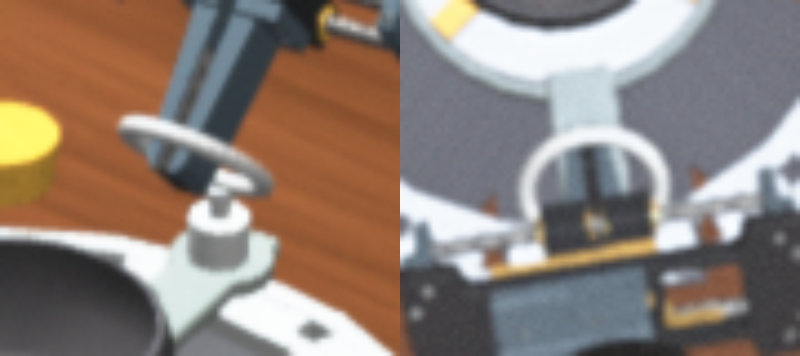

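l1 shows the pin raised out of its housing (left half, about (218,200)). The ring hangs on the fingers with about 7.7 N pulling down. Next I'll go up slightly more and work out the swing.

```bash
cat >> h.py <<'E'
def swung(th0,th1,s,dz=0.):
    """current pose turned about the turning axis from arm angle th0 to th1, raised dz"""
    q=s["eef_rot"]; r=R.from_rotvec([0,0,th0-th1]); d=s["tool_pos"]-np.r_[AX,0]
    return np.r_[AX,0]+r.apply(d)+[0,0,dz], r*R.from_quat([*q[1:],q[0]])
E
python3 - <<'E'
from h import *
s=sense()
for th in (0,-.03,-.06,-.09,-.12,-.15,-.18,-.21,-.24,-.26): print(list(row(*swung(0,th,s,.004),s)))
E
```

```text
[np.float64(0.028), np.float64(0.0), np.float64(-0.028), np.float64(0.0), np.float64(0.0), np.float64(0.0)]
[np.float64(0.028), np.float64(0.043), np.float64(-0.028), np.float64(0.013), np.float64(0.0), np.float64(-0.014)]
[np.float64(0.029), np.float64(0.086), np.float64(-0.028), np.float64(0.027), np.float64(0.0), np.float64(-0.027)]
[np.float64(0.031), np.float64(0.129), np.float64(-0.026), np.float64(0.04), np.float64(0.0), np.float64(-0.041)]
[np.float64(0.033), np.float64(0.172), np.float64(-0.023), np.float64(0.054), np.float64(0.0), np.float64(-0.054)]
[np.float64(0.037), np.float64(0.215), np.float64(-0.019), np.float64(0.067), np.float64(0.0), np.float64(-0.068)]
[np.float64(0.041), np.float64(0.258), np.float64(-0.015), np.float64(0.081), np.float64(0.0), np.float64(-0.081)]
[np.float64(0.047), np.float64(0.3), np.float64(-0.01), np.float64(0.094), np.float64(0.0), np.float64(-0.095)]
[np.float64(0.053), np.float64(0.342), np.float64(-0.003), np.float64(0.108), np.float64(0.0), np.float64(-0.108)]
[np.float64(0.058), np.float64(0.37), np.float64(0.001), np.float64(0.117), np.float64(0.0), np.float64(-0.117)]
```

Call:
apply_moves(
  moves=[
    [0.015,0,-0.015,0,0,0,-1],
    [0.015,0.04,-0.015,0.013,0,-0.014,-1],
    [0.016,0.085,-0.015,0.027,0,-0.027,-1],
    [0.018,0.13,-0.013,0.04,0,-0.041,-1],
    [0.02,0.17,-0.01,0.054,0,-0.054,-1],
    [0.024,0.215,-0.006,0.067,0,-0.068,-1],
    [0.028,0.26,-0.002,0.081,0,-0.081,-1],
    [0.034,0.3,0.003,0.094,0,-0.095,-1],
    [0.04,0.34,0.01,0.108,0,-0.108,-1],
    [0.045,0.37,0.014,0.117,0,-0.117,-1],
  ],
)

```text
time: 8.55
tool_pos: [0.5779, -0.0241, 0.1143]
eef_rot: [-0.082, 0.902, 0.2, 0.373]
ft_force: [-6.1, -1.3, -7.7]
finger_gap: 0.004
grip_force: 4.7
```

```bash
python3 - <<'E'
from h import *
s=sense(); print(s["tool_pos"],s["qpos"],s["ft_force"],s["wrist_torque"],s["time"])
p=camera("scene");t=camera("top")
cv2.imwrite("pics/l2.png",np.hstack([cv2.resize(p["color"][180:260,300:400,::-1],(400,320)),cv2.resize(t["color"][210:290,260:360,::-1],(400,320))]))
d=np.r_[AX]-s["tool_pos"][:2]; print("tool th",YAW-np.arctan2(d[1],d[0]))
for th in (-.26,-.314): print(proj(p,[goal(th)[0]+[0,0,.017]]),proj(t,[goal(th)[0]+[0,0,.017]]))
E
```

```text
[ 0.57785679 -0.02406236  0.11432158] [-0.3307445   0.32706519  2.24271274  1.66275666  0.51339134 -0.70377736] [-6.07373101 -1.25732979 -7.68521507] [-0.74928761  2.00073603  0.17106625] 8.55
tool th -0.24980018752543595
[[344.5707242  207.17884182]] [[310.5849184  256.64485852]]
[[340.60481319 206.59126124]] [[314.00280084 255.06958159]]
```

View pics/l2.png

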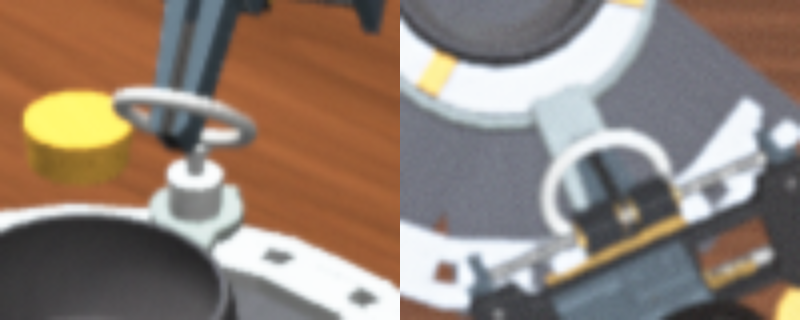

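l2 shows the arm swung most of the way, with the ring near th≈-0.27 (top pixel (312,257)). I'll lower now so the pin rides on the plate, then push it slowly over the hole.

Call:
apply_moves(
  moves=[
    [-0.02,0,0.02,0,0,0,-1],
    [-0.04,0,0.04,0,0,0,-1],
    [-0.06,0,0.06,0,0,0,-1],
    [-0.08,0,0.08,0,0,0,-1],
    [-0.1,0,0.1,0,0,0,-1],
    [-0.12,0,0.12,0,0,0,-1],
    [-0.14,0,0.14,0,0,0,-1],
    [-0.16,0,0.16,0,0,0,-1],
    [-0.18,0,0.18,0,0,0,-1],
    [-0.19,0,0.19,0,0,0,-1],
  ],
)

```text
time: 9.65
tool_pos: [0.5788, -0.0237, 0.0878]
eef_rot: [-0.082, 0.902, 0.198, 0.374]
ft_force: [-0.9, -0.0, 0.3]
finger_gap: 0.005
grip_force: 0.0
```

```bash
python3 - <<'E'
from h import *
s=sense(); print(s["tool_pos"],s["qpos"],s["ft_force"],s["wrist_torque"],s["time"])
p=camera("scene");t=camera("top")
cv2.imwrite("pics/l3.png",np.hstack([cv2.resize(p["color"][180:260,300:400,::-1],(400,320)),cv2.resize(t["color"][210:290,260:360,::-1],(400,320))]))
c=goal(-.26)[0]; print(s["tool_pos"]-c)
for th in (-.25,-.28,-.314,-.34,-.36): print(row(*swung(-.25,th,s),s))
E
```

```text
[ 0.57876559 -0.02370769  0.0878265 ] [-0.32901937  0.38238812  2.26944968  1.81082603  0.52639478 -0.86939172] [-0.8955018  -0.02449306  0.34685503] [-0.16579397  0.36570112  0.00153983] 9.65
[ 0.00265658  0.00275705 -0.0001735 ]
[ 0. -0.  0.  0.  0.  0.]
[-0.     0.043 -0.     0.014  0.    -0.013]
[ 0.001  0.091  0.001  0.029  0.    -0.029]
[ 0.003  0.128  0.003  0.041  0.    -0.04 ]
[ 0.004  0.156  0.004  0.05   0.    -0.049]
```

View pics/l3.png

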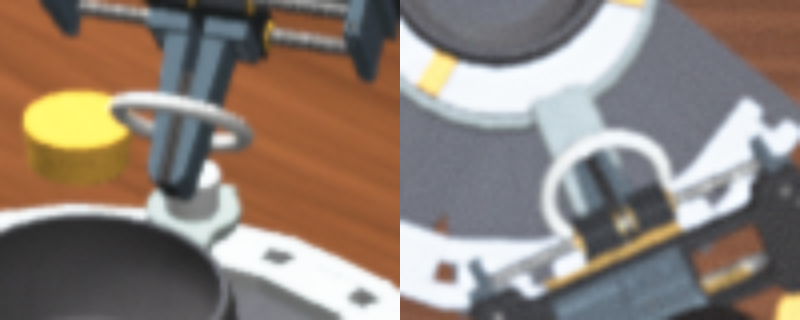

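l3 shows the pin resting on the plate and the ring loose around the fingers. I'll push slowly towards -y.

Call:
apply_moves(
  moves=[
    [0,0.015,0,0.005,0,-0.005,-1],
    [0,0.03,0,0.01,0,-0.01,-1],
    [0,0.045,0,0.014,0,-0.014,-1],
    [0,0.06,0,0.02,0,-0.02,-1],
    [0,0.07,0,0.024,0,-0.024,-1],
    [0,0.08,0,0.027,0,-0.027,-1],
    [0,0.09,0,0.03,0,-0.03,-1],
    [0,0.1,0,0.033,0,-0.033,-1],
    [0,0.11,0,0.036,0,-0.036,-1],
    [0,0.12,0,0.039,0,-0.039,-1],
  ],
)

```text
time: 10.75
tool_pos: [0.584, -0.0352, 0.0881]
eef_rot: [-0.098, 0.893, 0.237, 0.37]
ft_force: [0.2, 0.1, 0.3]
finger_gap: 0.008
grip_force: 0.0
```

```bash
python3 - <<'E'
from h import *
s=sense(); print(s["tool_pos"],s["ft_force"],s["wrist_torque"],s["time"])
p=camera("scene");t=camera("top")
cv2.imwrite("pics/l4.png",np.hstack([cv2.resize(p["color"][180:260,300:400,::-1],(400,320)),cv2.resize(t["color"][210:290,260:360,::-1],(400,320))]))
for h in (0,.012): print(h,proj(p,[goal(-.314)[0]+[0,0,h]]),proj(t,[goal(-.314)[0]+[0,0,h]]))
E
```

```text
[ 0.58400662 -0.03521542  0.08813367] [0.19195692 0.1141334  0.34738592] [-0.18445404  0.39793894 -0.0149413 ] 10.75
0 [[340.44517079 214.2075084 ]] [[313.96771641 256.18585518]]
0.012 [[340.55776203 208.84271044]] [[313.99238861 255.40088953]]
```

View pics/l4.png

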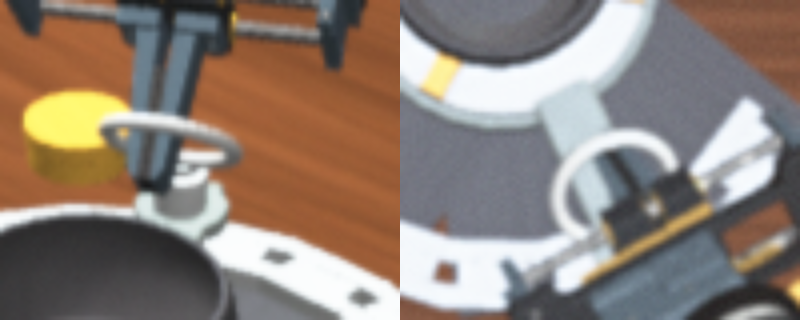

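l4 shows the ring about 5 px lower than in l3 (scene centre ≈(343,215), expected home (340,214)), so the pin seems to have dropped in. I'll confirm with a depth comparison and a small sideways nudge.

Call:
apply_moves(
  moves=[
    [0,0.015,0,0,0,0,-1],
    [0,0.03,0,0,0,0,-1],
    [0,0.045,0,0,0,0,-1],
    [0,0.06,0,0,0,0,-1],
    [0,0.07,0,0,0,0,-1],
  ],
)

```text
time: 11.35
tool_pos: [0.5873, -0.0406, 0.0882]
eef_rot: [-0.098, 0.893, 0.238, 0.37]
ft_force: [-1.1, 0.9, -0.6]
finger_gap: 0.006
grip_force: 0.4
```

```bash
cat > m.py <<'E'
from h import *
from scipy.optimize import minimize
s=sense(); print(s["tool_pos"],s["ft_force"],s["time"])
p=camera("scene"); u,v=np.meshgrid(np.arange(310,385),np.arange(180,250)); uv=np.c_[u.ravel(),v.ravel()]
Q=by_depth(p,uv); c=p["color"][uv[:,1],uv[:,0]].astype(int)
sat=c.max(1)-c.min(1)
w=(sat<25)&(c.mean(1)>110)&(Q[:,2]>.065)&(Q[:,2]<.15)
P=Q[w]
def cost(x):
    th,h=x; g,_=goal(th); r=R.from_rotvec([0,0,YAW-th]); L=r.inv().apply(P-(g+[0,0,h]))
    n=np.array([-1,0,1])/2**.5; a=L@n; rad=np.linalg.norm(L-np.outer(a,n),axis=1)
    d=np.abs(np.hypot(a,rad-.032)-.004); return np.minimum(d,.006).mean()
b=min((cost((a,h)),a,h) for a in np.arange(-.4,.06,.01) for h in np.arange(-.004,.024,.001))
print(len(P),b)
E
python3 m.py
```

```text
[ 0.58726571 -0.04062358  0.08816496] [-1.05443727  0.94116195 -0.63845172] 11.35
308 (np.float64(0.0036003202780714822), np.float64(-0.30999999999999994), np.float64(-0.002))
```

The fit gives th≈-0.31 and pin height ≈0, so the pin is home. Next I'll centre the fingers and withdraw.

```bash
python3 - <<'E'
from h import *
for a in (.006,-.09): print(row(*goal(-.312,along=a)))
E
```

```text
[-0.024 -0.102  0.039 -0.018 -0.     0.019]
[-0.023 -0.129 -0.921 -0.018 -0.     0.019]
```

Call:
apply_moves(
  moves=[
    [-0.01,-0.04,0.01,-0.01,0,0.01,-1],
    [-0.02,-0.08,0.02,-0.018,0,0.019,-1],
    [-0.02,-0.1,0.03,-0.018,0,0.019,-1],
    [-0.02,-0.1,0.03,-0.018,0,0.019,-1],
    [-0.02,-0.105,-0.1,-0.018,0,0.019,-1],
    [-0.02,-0.11,-0.3,-0.018,0,0.019,-1],
    [-0.02,-0.12,-0.5,-0.018,0,0.019,-1],
    [-0.02,-0.125,-0.7,-0.018,0,0.019,-1],
    [-0.02,-0.13,-0.9,-0.018,0,0.019,-1],
    [-0.02,-0.13,-0.9,-0.018,0,0.019,-1],
  ],
)

```text
time: 12.4
tool_pos: [0.5244, -0.063, 0.1522]
eef_rot: [-0.089, 0.897, 0.219, 0.373]
ft_force: [-0.1, -0.3, -0.2]
finger_gap: 0.006
grip_force: 0.0
```

Call:
apply_moves(
  moves=[
    [0,0,-0.2,0,0,0,-1],
    [0,0,-0.4,0,0,0,-1],
    [0,0,-0.4,0,0,0,-1],
    [0,0,-0.4,0,0,0,-1],
    [0,0,-0.4,0,0,0,-1],
  ],
)

```text
time: 12.9
tool_pos: [0.4995, -0.0745, 0.1779]
eef_rot: [-0.091, 0.898, 0.219, 0.372]
ft_force: [0.2, -1.0, 0.1]
finger_gap: 0.007
grip_force: 0.0
```

```bash
python3 m.py; python3 - <<'E'
from h import *
p=camera("scene");t=camera("top")
cv2.imwrite("pics/f.png",np.hstack([cv2.resize(p["color"][150:290,180:390,::-1],(400,267)),cv2.resize(t["color"][180:320,200:410,::-1],(400,267))]))
E
```

```text
[ 0.49949621 -0.0744532   0.17785046] [ 0.24850518 -0.95854588  0.05744238] 12.9
226 (np.float64(0.002337502131221355), np.float64(-0.30999999999999994), np.float64(-0.001))
```

View pics/f.png

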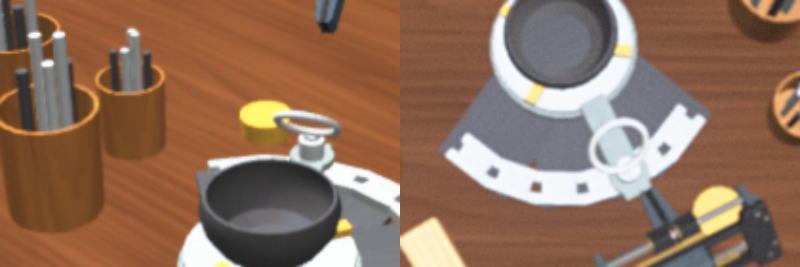

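The final picture shows the arm over the next hole on the pot side, with the ring at (618,148) in the top half and sitting low on its housing. One further hole is left on that side. The fingers are clear and the other things haven't moved.

```bash
python3 -c "
from rig import *
print(sign_off())"
```

```text
the job is handed in; nothing more can be done
None
```

The arm is one hole towards the punch pot (measured about -0.31 rad) with the pin home in that hole, the gripper is clear, the pot, jar, tin and block look undisturbed, and the job is handed in; no verdict came back.

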